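Drive the core sampler's piston home with the ejector rod

TASK

Take the ejector rod off its rest by the bare shaft and push it, tip first, partway into the flared mouth of the core sampler's tube; let go there, take a fresh hold on the handle behind the collar, and push on until the piston inside is fully home against its end stop, which you must feel. Do not jam the rod; finish with a firm push of about 15 N on the piston, never over 25 N, then let go and leave the rod in the tube. Leave the timer, fruit, petri dishes and seed cup where they are.

Things in the scene. Friction and masses are not known exactly. Their poses are not given: they have to be found in the camera images.
- corer: core sampler, fixed: level steel tube 165 mm long, 26 mm outside, bore 16.6 mm, in two clamps (93 mm high) on a base 150 x 85 x 12 mm that starts 20 mm behind the mouth. Origin on the table below the mouth; z up; x runs along the tube from the mouth inward, the way to push. The mouth is flared, 38 mm outside, 29 mm inside, narrowing to the bore within 11 mm
- mouth (a point): centre of the flared mouth's rim plane, on the tube's axis, 75 mm above the table; axes as corer
- piston (a joint): metres the white piston has been pushed along the tube from the back end of its stroke: starts at 0 to 0.006, 0.03 is fully home, a hard stop. Its 50 mm long body sits in the tube; the stop is adjustable, so that how deep it lies is not known: at home the rod's tip is 118 to 148 mm inside the mouth. It drags with about 6 N while moved (more when fast) and stays where left
- ejector: the ejector mechanism inside the core sampler's tube, piston and stop; fixed, origin and axes as corer, so this pose does not show where the piston is
- rod: loose steel ejector rod, 226 mm long, 14 mm thick, 0.15 to 0.3 kg, balanced near its origin on the axis at mid-length; x points to the tip (it may roll about x). Bare shaft from the tip (x = 113 mm, chamfered 4 mm) to x = -37; collar 34 mm across, x = -37 to -43, which stays outside the tube, 2 to 32 mm short of the mouth at home; then the dark ridged handle, 14 mm thick, to x = -113
- rod_tip (a point): end of the rod's tip, on its axis
- collar (a point): centre of the collar's front face, on the rod's axis, 150 mm behind the tip
- handle (a point): point on the rod's axis at mid-handle, 80 mm behind the rod's origin. Let go with the tip 80 mm in, the rod sags in the bore by about 0.05 rad, handle low; level it again before pushing on, or it wedges
- rest: grey rod rest, fixed: base 224 x 56 x 8 mm, x lengthwise, origin on the table at its middle. The rod starts on it, axis 45 mm up, along x, tip to +x, origins in line. A grooved block (x = -110 to -52 mm, 41 mm wide, 52 mm high) hides the handle from the fingers; a notched post (x = 82 to 94 mm) carries the shaft, which is free between. Lift straight up
- timer: low white kitchen timer, 66 x 66 x 19 mm, a bystander; origin at the centre of its underside
- apple: apple, about 75 mm, a bystander; origin at its underside
- pear: standing pear, 52 x 52 x 76 mm, a bystander; origin at its underside
- petri_dishes: two stacked petri dishes, 90 x 91 x 32 mm, a bystander; origin at the underside
- seed_cup: lidded specimen cup with seeds, 62 x 62 x 73 mm, a bystander; origin at its underside

How it is judged:
By the outcome, as a careful person would: the job done as asked, in the order asked, and still so for the second after the job is handed in, with the robot touching nothing.
It also fails if it takes over 72 s, if anything falls off the work surface, if the arm or the gripper's body presses on something with over 40 N, if the wrist force passes 120 N, or if a joint passes its speed limit or range.

ROBOT

A 6-joint arm with a two-finger parallel gripper is mounted at the origin on a cart in front of the work surface, level with it; the furniture and walls round the work are solid. World frame = base frame: x ahead of the robot, y to its left, z up, the work surface at z = 0. Lengths are in mm, angles in rad, forces in N, time in s.
With the tool pointing down it reaches from about 350 to 975 mm from the base axis. Payload 7.1 kg.
Tool frame: the origin (TCP) lies at the very end of the fingers, on their centre line; the grasp point (between the pads) lies 19 mm behind it (ctrl.grasp_offset is the distance from the TCP to the grasp point, in mm); z points along the fingers, y is the line along which they close (so a half turn about z gives the same grasp; the last joint's range is limited). The gripper opens to 88 mm and grips with 3 to 60 N. Pads are 20 mm wide; open, the fingers measure 115 mm over their backs; the gripper's body (75 mm by 178 mm) begins 61 mm behind the grasp point.
Start: joints at [-1.298, 0.423, 1.63, -0, 1.089, -0.019], TCP at [179.816, -598.557, 222.675] pointing down, gripper open.
Joint ranges: [-3, 3], [-0.9, 2.11], [0.09, 2.58], [-1.31, 4.45], [0.11, 2.69], [-2.54, 2.54]. Speed limits (rad/s): [2.39, 2.39, 3.01, 3.14, 3.14, 3.14].

INTERFACE

Orientations are given as a rotation vector (axis times angle).
In Python, from workcell import ctrl, viewer, ticket, models gives the robot as it stands.
- The arm moves only by the tool play_rows, never from a script. Its arguments are lists of equal length, an entry for each row: "dp": the shift along the world's x, y, z in mm, a list of three; "yaw": the turn about the world's z in degrees. In form: {"dp": [[tx, ty, tz], ...], "yaw": [yaw, ...]}. A call has 1 to 8 rows; each row shifts and turns the commanded pose from where the row before left it; what a row does not reach is not made up. A row lasts 1/12 s, in which the tool goes at most 41.7 mm and 7.16 degrees, less where a joint would pass 70% of its speed; a pose out of reach is approached as far as the arm can. A call is refused whole if a number of a shift passes 41.7 or a number of a turn 7.16, either way. A call with a gripper value outside its range is refused whole. "gripper" is the closure, from 0 (fully open) to 1 (shut), set as the call begins (left out, the last holds). The fingers move at their own pace and stop on an object; the grip force is fixed at half the most. Time passes only in rows, so rows that do not move let the fingers close. It gives the time, the measured TCP pose, the force, the opening and the grip force at its end, in the units of the state.
- ctrl.get_obs(): the state, without advancing time (a new reading comes with each control period).
- viewer.get_image(name): name is "scene" or "top" or "wrist"; returns a dict with "pixels" (400x640x3 uint8, red, green, blue), "range_z" (400x640 float32, mm along the optical axis (not along the pixel's ray), 0 where there is no reading), "fx", "fy", "cx", "cy" (pixels), "T" (4x4, takes a point from camera to world coordinates); the wrist camera has in their place "hand_eye" (4x4, takes a point from camera to tool coordinates, whose origin is the TCP and whose axes are the flange's). Camera axes: x right, y up, looking along -z (the intrinsics and any distortion apply to the point x, -y, -z); pixel columns grow to the right and rows downward; lengths in mm; the calibration is good to about 2 mm. A picture is of the moment at which its call begins: read the wrist's pose just before it.
- ticket.close_job(): hands the job in; it is judged then, once.
Trained networks look in a picture, given as the dict that the camera call returned (one of the last four; its "shot" number tells which), for a name from the list of things; names that differ only in an ending like _2 or _b are one class to them, and where a whole thing is asked for, a point or a joint stands for the part that bears it (a point fixed in the world has none). Each returns a list of dicts, best first, with "conf" (0 to 1); they miss things now and then, are a little off and sometimes report something else, mostly with a low value. They report only what shows in the picture. A call takes as long as a camera call.
- models.look_for(picture, name): "bbox" ([centre column, centre row, width, height] in pixels, round what is visible of it).
- models.landmark_of(picture, name): "location" ([column, row] in pixels: a listed point, or the origin of a listed thing).
The state is a dict: "t": time; "qpos": joint angles; "qvel": joint speeds; "joint_torque": joint torques, N m; "ee_pos": TCP position; "orientation": TCP orientation; "ft_force": force on the tool from outside, world axes, zero at the start; "moment": the same for the moment, N m; "width": finger opening in mm; "grasp_force": force on a finger pad.
Only numpy, scipy, OpenCV 4.12 (cv2) and the standard library are available. Lean on these libraries where they do the work, as an engineer would, in place of code of your own. Each camera call takes 0.05 s, during which the arm holds its last target. There are 200 camera calls.

## Working session

There is one attempt and no reset: what is moved stays moved. The work goes in short steps, Python scripts to look and compute and a tool call to move; the robot and the scene stay as the last step left them, time stands still between calls to the robot, and variables do not carry over. Pictures are saved under pics/ and viewed, at most 10 in all, crops included, and the job is handed in when it is done.

Besides the shell and the picture viewer there is one more tool, called after ">>>" in YAML: its name, and indented under it one key for each argument. play_rows: Moves the arm, as the interface text tells. Its arguments: {"type":"object","properties":{"dp":{"type":"array"},"yaw":{"type":"array"},"gripper":{"type":"number"}},"required":["dp","yaw"]}

```bash
mkdir -p pics; cat > h.py <<'E'
import numpy as np, cv2
from workcell import ctrl, viewer, ticket, models
from scipy.spatial.transform import Rotation as R
def shot(n):
    o=ctrl.get_obs(); p=viewer.get_image(n)
    if 'T' in p: p['Tw']=np.array(p['T'])
    else:
        A=np.eye(4);A[:3,:3]=R.from_rotvec(o['orientation']).as_matrix();A[:3,3]=o['ee_pos']
        p['Tw']=A@np.array(p['hand_eye'])
    return p
def ray(p,c,r):
    d=np.array([(c-p['cx'])/p['fx'],-(r-p['cy'])/p['fy'],-1.])
    return p['Tw'][:3,3],p['Tw'][:3,:3]@d
def atz(p,c,r,z):
    o,d=ray(p,c,r); return o+d*(z-o[2])/d[2]
def deep(p,c,r):
    o,d=ray(p,c,r); return o+d*float(p['range_z'][int(round(r)),int(round(c))])
def save(p,n,crop=None,s=1):
    im=p['pixels'][:,:,::-1]
    if crop: a,b,c,d=crop; im=im[b:d,a:c]
    cv2.imwrite('pics/'+n,cv2.resize(im,None,fx=s,fy=s))
np.set_printoptions(precision=1,suppress=True)
E
python3 - <<'E'
from h import *
o=ctrl.get_obs();print(o)
ims=[]
for n in ('scene','top'):
    p=shot(n);print(n,[k for k in p],p['fx'],p['Tw'])
    save(p,n+'0.png')
    for t,z in (('mouth',75),('corer',0),('rod',45),('rod_tip',45),('collar',45),('handle',45),('rest',0),('timer',0),('apple',0),('pear',0),('petri_dishes',0),('seed_cup',0)):
        for l in models.landmark_of(p,t)[:1]:
            print(t,l['conf'],np.array(l['location']),atz(p,*l['location'],z))
E
```

```text
{'t': 0.0, 'qpos': array([-1.3,  0.4,  1.6, -0. ,  1.1, -0. ]), 'qvel': array([-0.,  0., -0.,  0.,  0., -0.]), 'joint_torque': array([  0. , -54.5, -27.4,   0.1,   0. ,  -0. ]), 'ee_pos': array([ 179.7, -598. ,  221.9]), 'orientation': array([-3.1, -0.5,  0. ]), 'ft_force': array([ 0.9, -0.4,  0. ]), 'moment': array([-0., -0., -0.]), 'grasp_force': 0.0, 'width': 87.89948549821102}
scene ['pixels', 'range_z', 'fx', 'fy', 'cx', 'cy', 'T', 'shot', 'Tw'] 483.4639545500264 [[  -0.4    0.5   -0.7 -353.4]
 [  -0.9   -0.3    0.4  621.5]
 [   0.     0.8    0.6  891.7]
 [   0.     0.     0.     1. ]]
mouth 0.81 [296.4 226.1] [544.1 231.2  75. ]
corer 0.87 [298.9 244.6] [551.3 221.2  -0. ]
rod 0.53 [439.5 210.7] [ 468.1 -183.2   45. ]
rod_tip 0.49 [438.2 224.8] [ 418.1 -140.6   45. ]
collar 0.54 [452.4 207.2] [ 465.7 -227.7   45. ]
handle 0.87 [464.9 206.6] [ 452.7 -262.8   45. ]
timer 0.72 [350. 212.] [619.4  23.3   0. ]
apple 0.92 [314.7 184.1] [794.7  56.2   0. ]
pear 0.55 [259.1 213.1] [727.7 271.2  -0. ]
petri_dishes 0.87 [183.4 286.3] [531.5 542.7   0. ]
seed_cup 0.55 [189.5 247.7] [664.3 494.3   0. ]
top ['pixels', 'range_z', 'fx', 'fy', 'cx', 'cy', 'T', 'shot', 'Tw'] 449.0458068624622 [[   0.     1.    -0.1  484.1]
 [  -1.     0.    -0.   107.5]
 [   0.     0.1    1.  1292.8]
 [   0.     0.     0.     1. ]]
mouth 0.86 [278.6 217. ] [553.6 219.5  75. ]
corer 0.82 [280.5 220.4] [548.2 220.7   0. ]
rod 0.69 [427.4 253.9] [ 459.3 -190.8   45. ]
rod_tip 0.59 [387.5 243.6] [486.  -80.6  45. ]
collar 0.68 [441.8 255.8] [ 454.7 -230.5   45. ]
handle 0.71 [457.  256.1] [ 454.5 -272.4   45. ]
rest 0.95 [422.8 251.3] [ 465.6 -188.4    0. ]
timer 0.9 [348.8 192.3] [632.5  24.7   0. ]
apple 0.7 [336.9 137.7] [793.   60.9   0. ]
pear 0.6 [268.1 156.5] [734.2 261.1   0. ]
petri_dishes 0.6 [166.7 224.5] [531.7 547.8   0. ]
seed_cup 0.89 [187.5 186.1] [643.8 492.7   0. ]
```

View pics/top0.png

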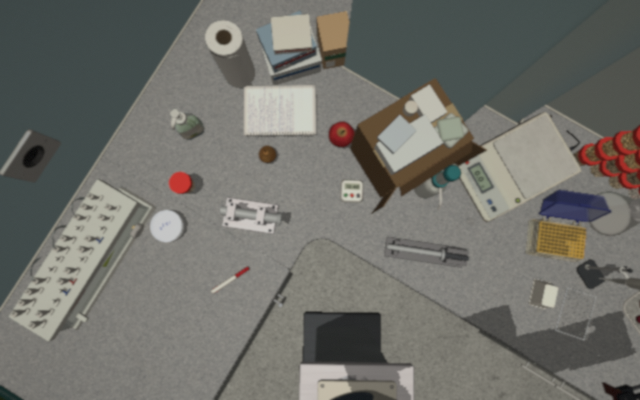

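View pics/scene0.png

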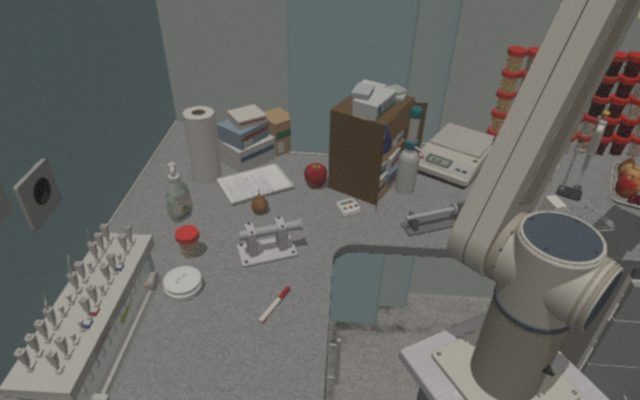

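>>> play_rows:
  dp:
    - [20, 29, 0]
    - [20, 29, 0]
    - [20, 29, 0]
    - [20, 29, 0]
    - [20, 29, 0]
    - [20, 29, 0]
    - [20, 29, 0]
    - [20, 29, 0]
  yaw: [5, 5, 5, 5, 5, 5, 5, 5]

```text
t: 1.97
ee_pos: [340.5, -365.1, 222.9]
orientation: [2.761, 1.498, 0.0]
ft_force: [-0.5, -1.6, -0.3]
width: 87.7
grasp_force: 0.0
```

>>> play_rows:
  dp:
    - [20, 29, 0]
    - [20, 29, 0]
    - [20, 29, 0]
    - [20, 29, 0]
    - [20, 29, 0]
    - [10, 15, 0]
    - [0, 0, 0]
    - [0, 0, 0]
  yaw: [5, 5, 5, 5, 4, 0, 0, 0]

```text
t: 2.63
ee_pos: [450.1, -206.0, 222.7]
orientation: [2.391, 2.037, -0.0]
ft_force: [-0.2, -0.6, -0.2]
width: 87.7
grasp_force: 0.0
```

```bash
python3 - <<'E'
from h import *
o=ctrl.get_obs();print(o['ee_pos'],R.from_rotvec(o['orientation']).as_matrix(),o['qpos'])
p=shot('wrist');save(p,'w1.png')
for t,z in (('rod',45),('rod_tip',45),('collar',45),('handle',45),('rest',0)):
    for l in models.landmark_of(p,t)[:1]: print(t,l['conf'],np.array(l['location']),atz(p,*l['location'],z))
E
```

```text
[ 450.1 -206.   222.7] [[ 0.2  1.  -0. ]
 [ 1.  -0.2 -0. ]
 [-0.   0.  -1. ]] [-0.5  0.2  1.9 -0.   1.  -0.3]
rod 0.77 [325.7 166.5] [ 465.6 -189.    45. ]
rod_tip 0.93 [326.2  68.5] [482.5 -81.3  45. ]
collar 0.59 [323.5 199.3] [ 456.8 -229.    45. ]
handle 0.97 [324.  228.7] [ 451.5 -267.3   45. ]
rest 0.74 [324.1 163.5] [ 464.8 -191.     0. ]
```

View pics/w1.png

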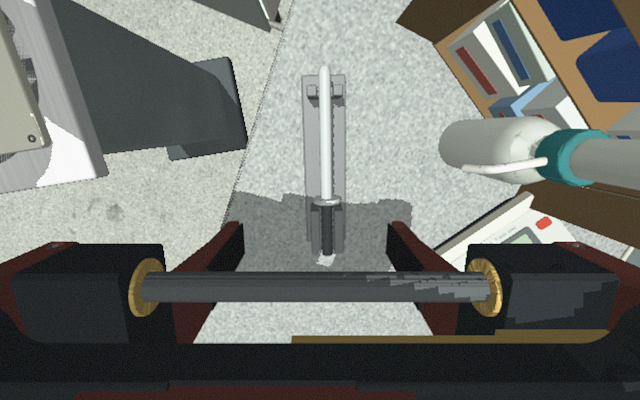

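```bash
cat >> h.py <<'E'
def cloud(p):
    z=p['range_z'].astype(float); v,u=np.mgrid[0:400,0:640]
    d=np.stack([(u-p['cx'])/p['fx'],-(v-p['cy'])/p['fy'],-np.ones_like(z)],-1)*z[...,None]
    P=d@p['Tw'][:3,:3].T+p['Tw'][:3,3]; P[z<=0]=np.nan
    return P
E
python3 - <<'E'
from h import *
p=shot('wrist');P=cloud(p)
for c,r in ((325,100),(325,130),(325,160),(325,185),(326,235)): print(P[r,c])
Q=P[:220].reshape(-1,3);u=np.array([.168,.986]);n=np.array([.986,-.168])
a=(Q[:,:2]-[465,-190])@u; b=(Q[:,:2]-[465,-190])@n
s=(Q[:,2]>80)&(abs(a)<60); print('clear b>0',np.nanmin(b[s&(b>0)]) if (s&(b>0)).any() else None,'b<0',b[s&(b<0)].max() if (s&(b<0)).any() else None)
for n_ in('top','scene'):
    p=shot(n_);P=cloud(p).reshape(-1,3)
    m=(P[:,2]>60)&(P[:,2]<100)&(P[:,0]>500)&(P[:,0]<640)&(P[:,1]>170)&(P[:,1]<400)
    Q=P[m]; print(n_,m.sum(),Q.min(0),Q.max(0))
    m2=m&(P[:,2]>78)&(P[:,2]<96); Q=P[m2][:,:2]; c=Q.mean(0); w=np.linalg.svd(Q-c)[2][0] if len(Q)<4000 else 0; print(c,w,np.degrees(np.arctan2(w[1],w[0])))
E
```

```text
[ 475.6 -115.6   48.2]
[ 470.4 -148.1   50.2]
[ 465.1 -181.9   51.2]
[ 460.5 -211.8   50.1]
[ 451.8 -275.2   51. ]
clear b>0 108.07847572122147 b<0 None
top 753 [531.9 213.   60.3] [591.2 377.8  98.8]
[560.1 297.6] [0.1 1. ] 82.20405225060097
scene 841 [528.9 216.8  60.3] [590.9 381.3  98. ]
[554.4 301.6] [0.1 1. ] 82.3328833773539
```

>>> play_rows:
  dp:
    - [7, 8, -20]
    - [7, 8, -30]
    - [0, 0, -30]
    - [0, 0, -30]
    - [0, 0, -30]
    - [0, 0, -30]
    - [0, 0, -16]
    - [0, 0, -10]
  yaw: [0.5, 0, 0, 0, 0, 0, 0, 0]

```text
t: 3.75
ee_pos: [462.5, -190.3, 24.5]
orientation: [-2.383, -2.043, 0.002]
ft_force: [-0.4, 0.3, -0.3]
width: 87.7
grasp_force: 0.0
```

>>> play_rows:
  dp:
    - [0, 0, 0]
    - [0, 0, 0]
    - [0, 0, 0]
    - [0, 0, 0]
    - [0, 0, 0]
    - [0, 0, 0]
    - [0, 0, 0]
    - [0, 0, 0]
  yaw: [0, 0, 0, 0, 0, 0, 0, 0]
  gripper: 1

```text
t: 4.42
ee_pos: [464.0, -190.6, 27.0]
orientation: [2.384, 2.045, 0.0]
ft_force: [0.0, -0.7, -0.5]
width: 38.1
grasp_force: 0.0
```

>>> play_rows:
  dp:
    - [0, 0, 0]
    - [0, 0, 0]
    - [0, 0, 0]
    - [0, 0, 0]
    - [0, 0, 0]
    - [0, 0, 0]
    - [0, 0, 0]
    - [0, 0, 0]
  yaw: [0, 0, 0, 0, 0, 0, 0, 0]

```text
t: 5.08
ee_pos: [464.1, -190.7, 26.7]
orientation: [2.384, 2.045, 0.0]
ft_force: [1.9, -0.4, -0.5]
width: 13.2
grasp_force: 30.0
```

>>> play_rows:
  dp:
    - [0, 0, 3]
    - [0, 0, 6]
    - [0, 0, 10]
    - [0, 0, 20]
    - [0, 0, 20]
    - [0, 0, 20]
    - [0, 0, 20]
    - [0, 0, 0]
  yaw: [0, 0, 0, 0, 0, 0, 0, 0]

```text
t: 5.75
ee_pos: [465.2, -191.2, 129.5]
orientation: [2.382, 2.042, 0.003]
ft_force: [0.3, -0.8, -1.7]
width: 13.3
grasp_force: 30.0
```

```bash
python3 - <<'E'
from h import *
for n in('top','wrist'):
    p=shot(n);P=cloud(p)
    Q=P.reshape(-1,3)
    for y in range(-200,220,40):
        m=(Q[:,2]>70)&(Q[:,2]<500)&(abs(Q[:,1]-y)<20)&(Q[:,0]>480)
        print(n,y,Q[m][:,0].min() if m.any() else None,end=' | ')
    print()
    for t,z in (('mouth',75),('rod_tip',145),('collar',145)):
        for l in models.landmark_of(p,t)[:1]: print(t,l['conf'],np.array(l['location']),atz(p,*l['location'],z))
save(p,'w2.png')
E
```

```text
top -200 480.0121548968593 | top -160 481.3768648330845 | top -120 480.37164499029666 | top -80 480.05571493364386 | top -40 570.7804621233385 | top 0 686.5654119381318 | top 40 751.6595004656432 | top 80 772.1412311933584 | top 120 982.1018919371602 | top 160 969.6536827946009 | top 200 531.845100650489 | 
rod_tip 0.75 [394.7 244.8] [483.1 -83.9 145. ]
wrist -200 529.8989507885849 | wrist -160 480.0003714204119 | wrist -120 480.04229656312873 | wrist -80 480.0052319653126 | wrist -40 None | wrist 0 None | wrist 40 None | wrist 80 None | wrist 120 None | wrist 160 None | wrist 200 None | 
rod_tip 0.95 [312.2  15.5] [478.3 -78.1 145. ]
collar 0.72 [312.4 304.3] [ 455.9 -221.7  145. ]
```

View pics/w2.png

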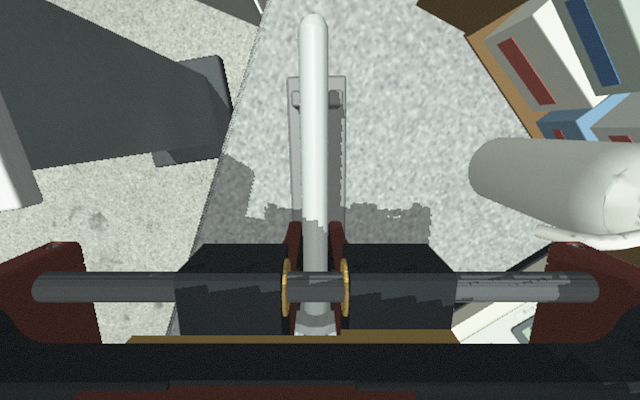

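>>> play_rows:
  dp:
    - [-20, 10, 0]
    - [-20, 25, 0]
    - [-5, 30, 0]
    - [0, 30, 0]
    - [0, 30, 0]
    - [0, 30, 0]
    - [5, 30, 0]
    - [20, 20, 0]
  yaw: [0, 0, 0, 0, 0, 0, 0, 0]

```text
t: 6.82
ee_pos: [440.3, 16.5, 124.7]
orientation: [-2.382, -2.043, 0.006]
ft_force: [-0.2, -1.0, -1.8]
width: 13.3
grasp_force: 30.0
```

>>> play_rows:
  dp:
    - [25, 20, 0]
    - [25, 15, 0]
    - [20, 0, 0]
    - [10, 0, 0]
    - [0, 0, 0]
    - [0, 0, 0]
  yaw: [0, 0, 0, 0, 0, 0]

```text
t: 7.32
ee_pos: [522.7, 49.0, 124.9]
orientation: [-2.384, -2.043, 0.003]
ft_force: [-0.5, -0.5, -2.1]
width: 13.5
grasp_force: 30.0
```

```bash
python3 - <<'E'
from h import *
o=ctrl.get_obs();print(o['ee_pos'],o['orientation'],o['qpos'])
p=shot('wrist');P=cloud(p)
for t,z in (('mouth',75),('corer',0),('rod_tip',148),('rod',148)):
    for l in models.landmark_of(p,t)[:1]: print(t,l['conf'],np.array(l['location']),atz(p,*l['location'],z))
save(p,'w3.png')
for n in ('scene','top'):
    q=shot(n)
    for t,z in (('mouth',75),('rod_tip',148),('collar',148),('handle',148)):
        for l in models.landmark_of(q,t)[:1]: print(n,t,l['conf'],np.array(l['location']),atz(q,*l['location'],z))
E
```

```text
[522.7  49.  124.9] [-2.4 -2.   0. ] [ 0.1  0.4  1.9 -0.   0.8  0.2]
rod_tip 0.95 [314.8  16.1] [539.1 159.6 148. ]
rod 0.9 [316.8 248.2] [523.6  52.5 148. ]
scene mouth 0.71 [298.4 222.2] [556.6 219.8  75. ]
scene rod_tip 0.64 [321.5 197. ] [544.1 159.3 148. ]
scene collar 0.54 [375.2 192.2] [504.2  20.9 148. ]
scene handle 0.76 [386.2 185.7] [517.5 -21.8 148. ]
top mouth 0.88 [281.2 219.2] [547.8 212.3  75. ]
top rod_tip 0.58 [297.3 220.2] [542.  164.9 148. ]
top collar 0.68 [265.3 156. ] [706.8 250.8 148. ]
```

View pics/w3.png

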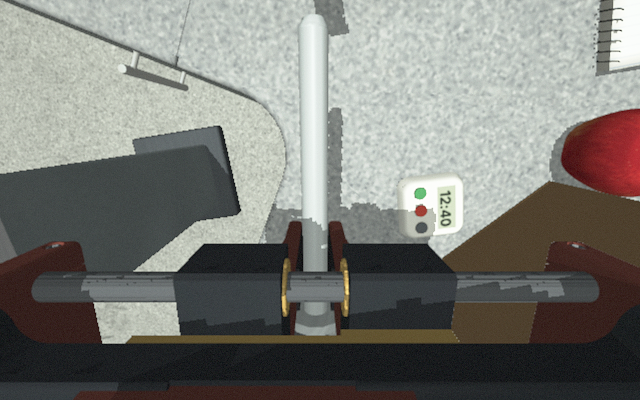

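>>> play_rows:
  dp:
    - [-10, 10, 15]
    - [-10, 20, 15]
    - [-10, 20, 15]
    - [-10, 20, 10]
    - [-10, 20, 10]
    - [-5, 10, 10]
    - [0, 0, 0]
    - [0, 0, 0]
  yaw: [0, 0, 0, 0, 0, 0, 0, 0]

```text
t: 8.73
ee_pos: [469.2, 149.7, 201.1]
orientation: [2.383, 2.046, 0.002]
ft_force: [-0.2, -0.5, -2.0]
width: 13.0
grasp_force: 30.0
```

```bash
python3 - <<'E'
from h import *
o=ctrl.get_obs();print(o['ee_pos'],o['orientation'],o['qpos'])
p=shot('wrist');P=cloud(p)
for t,z in (('mouth',75),('corer',0),('rod_tip',220),('rod',220)):
    for l in models.landmark_of(p,t)[:1]: print(t,l['conf'],np.array(l['location']),atz(p,*l['location'],z))
save(p,'w4.png'); np.save('P4.npy',P)
E
```

```text
[469.2 149.7 201.1] [2.4 2.  0. ] [ 0.3  0.3  1.9 -0.   0.9  0.4]
mouth 0.78 [388.2 115.9] [551.2 214.   75. ]
corer 0.74 [371.4 117.5] [549.7 215.1   0. ]
rod_tip 0.72 [314.1  18.8] [485.1 260.7 220. ]
rod 0.83 [317.8 247.5] [470.4 151.6 220. ]
```

View pics/w4.png

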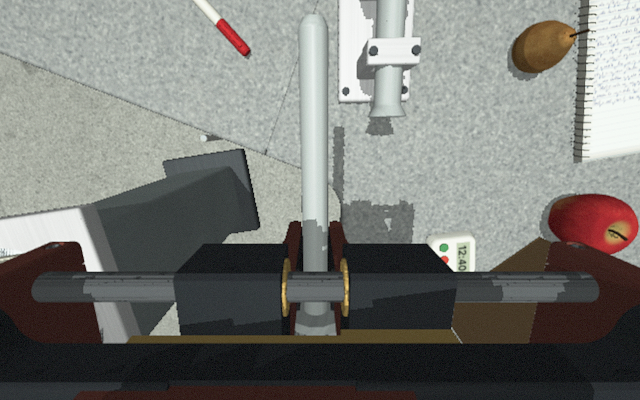

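```bash
python3 - <<'E'
from h import *
p=shot('wrist');P=cloud(p)
def axis(rows,c0,c1,zl,zh,za):
    C=[]
    for r in rows:
        z=P[r,c0:c1,2]; k=np.where((z>zl)&(z<zh))[0]
        if len(k)<4: continue
        a,b=atz(p,c0+k[0]-.5,r,za),atz(p,c0+k[-1]+.5,r,za); C.append(np.r_[(a+b)/2,np.linalg.norm(a-b),P[r,c0+k,2].max()])
    C=np.array(C); print(len(C),C[::8])
    f=np.polyfit(C[:,1],C[:,0],1); print('x=',f[0],'*y+',f[1],'deg',90-np.degrees(np.arctan(f[0])),'res',np.std(C[:,0]-np.polyval(f,C[:,1])))
    return f
f=axis(list(range(0,34))+list(range(72,96)),355,425,60,100,75)
for y in (214,220,300): print(y,np.polyval(f,y))
g=axis(range(30,200),285,345,190,240,220)
print(np.polyval(g,150),np.polyval(g,260))
# rim row & z profile
for c in (384,388,392):
    print([ (r,P[r,c].round(1).tolist()) for r in range(104,122,2)])
E
```

```text
58 [[562.3 310.8  75.   26.6  86.9]
 [561.3 304.6  75.   25.9  86.4]
 [560.3 298.4  75.   27.   86.7]
 [559.3 292.   75.   26.2  86.4]
 [558.7 285.5  75.   26.4  86.6]
 [553.8 246.9  75.   26.4  86.6]
 [552.2 240.   75.   26.6  87.3]
 [551.6 232.8  75.   26.8  86.6]]
x= 0.13355589887666547 *y+ 520.5137255124425 deg 82.39282767413395 res 0.21503269294592608
214 549.0946878720489
220 549.8960232653089
300 560.5804951754421
170 [[483.7 255.  220.   13.4 224. ]
 [483.2 251.8 220.   13.5 224.2]
 [482.7 248.6 220.   13.6 224.3]
 [482.1 245.3 220.   13.6 224.4]
 [481.6 242.  220.   13.7 224.2]
 [481.3 238.6 220.   13.4 224.1]
 [480.8 235.2 220.   13.4 224. ]
 [480.2 231.8 220.   13.5 224.3]
 [479.7 228.3 220.   13.6 224.5]
 [479.1 224.8 220.   13.7 224.4]
 [478.6 221.2 220.   13.8 224.3]
 [478.2 217.5 220.   13.4 224.1]
 [477.7 213.9 220.   13.5 224.2]
 [477.1 210.2 220.   13.6 224.3]
 [476.5 206.4 220.   13.7 224.8]
 [475.9 202.6 220.   13.8 224. ]
 [475.3 198.7 220.   13.9 224.5]
 [474.9 194.7 220.   13.5 224.3]
 [474.3 190.7 220.   13.6 224. ]
 [473.7 186.7 220.   13.7 224. ]
 [473.  182
[... 270 characters left out ...]
), (110, [543.5, 218.5, 89.1]), (112, [543.2, 216.7, 89.8]), (114, [550.2, 215.1, 59.9]), (116, [564.6, 213.1, -1.3]), (118, [564.8, 210.7, -3.1]), (120, [564.3, 208.3, -2.1])]
[(104, [548.0, 223.2, 87.5]), (106, [547.8, 221.4, 87.8]), (108, [547.4, 219.7, 88.5]), (110, [546.9, 217.9, 90.0]), (112, [546.2, 216.1, 92.0]), (114, [554.5, 214.5, 58.6]), (116, [569.5, 212.3, -1.6]), (118, [569.5, 210.0, -2.2]), (120, [569.5, 207.6, -3.0])]
[(104, [551.7, 222.6, 87.3]), (106, [551.1, 220.8, 89.1]), (108, [550.6, 219.1, 90.2]), (110, [550.5, 217.3, 90.2]), (112, [550.0, 215.6, 91.2]), (114, [557.7, 213.8, 62.1]), (116, [574.5, 211.6, -1.8]), (118, [574.2, 209.2, -1.5]), (120, [574.1, 206.8, -2.0])]
```

>>> play_rows:
  dp:
    - [0, -20, 0]
    - [10, -20, 0]
    - [20, -20, 0]
    - [20, -7, -20]
    - [13, 0, -25]
    - [0, 0, -30]
    - [0, 0, -30]
    - [0, 0, -20]
  yaw: [0.7, 0, 0, 0, 0, 0, 0, 0]

```text
t: 9.7
ee_pos: [530.8, 81.5, 72.8]
orientation: [-2.372, -2.057, 0.004]
ft_force: [-0.2, -0.4, -2.8]
width: 13.1
grasp_force: 30.0
```

>>> play_rows:
  dp:
    - [0, 0, -15]
    - [0, 0, -4]
    - [0, 0, 0]
    - [0, 0, 0]
  yaw: [0, 0, 0, 0]

```text
t: 10.03
ee_pos: [532.3, 82.2, 57.0]
orientation: [2.373, 2.059, 0.0]
ft_force: [0.0, 0.1, -2.7]
width: 13.3
grasp_force: 30.0
```

```bash
cat > m.py <<'E'
from h import *
o=ctrl.get_obs();print(o['ee_pos'],o['orientation'],o['ft_force'],o['moment'])
p=shot('wrist');P=cloud(p)
def axis(rows,c0,c1,zl,zh,za):
    C=[]
    for r in rows:
        z=P[r,c0:c1,2]; k=np.where((z>zl)&(z<zh))[0]
        if len(k)<4: continue
        a,b=atz(p,c0+k[0]-.5,r,za),atz(p,c0+k[-1]+.5,r,za); C.append(np.r_[(a+b)/2,np.linalg.norm(a-b),P[r,c0+k,2].max()])
    C=np.array(C); f=np.polyfit(C[:,1],C[:,0],1)
    print(len(C),'y',C[:,1].min(),C[:,1].max(),'w',C[:,3].mean(),'ztop',C[::15,4],'x=%.4f*y+%.1f'%tuple(f),'deg',90-np.degrees(np.arctan(f[0])))
    return f
E
python3 - <<'E'
from m import *
g=axis(range(30,200),285,345,50,100,75)
save(p,'w5.png')
for c in (313,):
    print([ (r,P[r,c].round(1).tolist()) for r in range(0,60,4)])
for n in ('scene','top'):
    q=shot(n)
    for t in ('mouth','rod_tip','collar','handle'):
        for l in models.landmark_of(q,t)[:1]: print(n,t,l['conf'],np.array(l['location']),atz(q,*l['location'],75))
save(shot('scene'),'s5.png',(220,120,420,280),4)
E
```

```text
[532.3  82.2  57. ] [2.4 2.1 0. ] [ 0.   0.1 -2.7] [-0.  -0.1  0. ]
170 y 111.08643892302396 189.38313373619732 w 13.846567265703213 ztop [80.6 81.2 81.5 81.4 81.  81.5 81.5 80.9 81.  80.6 80.9 80.9] x=0.1328*y+520.5 deg 82.43734076466177
[(0, [551.4, 230.1, -1.2]), (4, [551.2, 228.9, -4.2]), (8, [550.8, 226.0, -2.8]), (12, [550.4, 223.0, -1.2]), (16, [546.6, 193.7, 78.7]), (20, [546.3, 191.9, 79.6]), (24, [546.1, 190.2, 79.8]), (28, [545.9, 188.6, 80.3]), (32, [545.6, 186.7, 81.2]), (36, [545.4, 185.4, 80.4]), (40, [545.2, 183.8, 80.8]), (44, [545.0, 182.4, 79.8]), (48, [544.8, 180.9, 79.4]), (52, [544.5, 179.2, 79.9]), (56, [544.3, 177.4, 80.6])]
scene mouth 0.67 [297.4 224.5] [549.  226.1  75. ]
scene rod_tip 0.67 [305.  219.7] [558.8 199.5  75. ]
scene collar 0.72 [359.9 214.8] [515.5  55.1  75. ]
scene handle 0.6 [373.8 207.9] [526.1   4.5  75. ]
top mouth 0.73 [282.2 221. ] [542.9 209.5  75. ]
top rod_tip 0.67 [285.6 216.6] [555.  200.6  75. ]
```

View pics/s5.png

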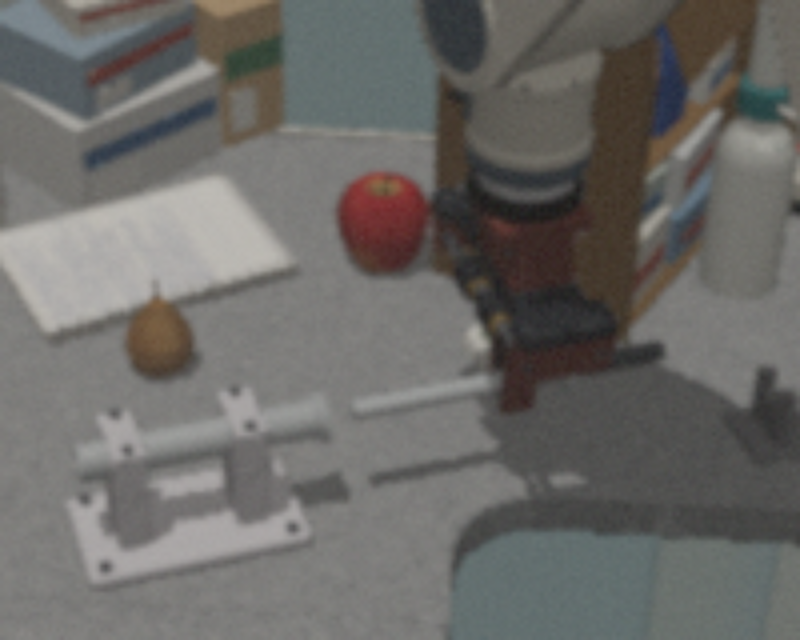

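>>> play_rows:
  dp:
    - [1.3, 9.9, 0]
    - [1.0, 7.4, 0]
    - [0.7, 5, 0]
    - [0.7, 5, 0]
    - [0.7, 5, 0]
    - [0, 0, 0]
  yaw: [0, 0, 0, 0, 0, 0]

```text
t: 11.13
ee_pos: [536.4, 115.9, 56.7]
orientation: [2.371, 2.061, 0.001]
ft_force: [0.3, -0.1, -1.8]
width: 13.1
grasp_force: 30.0
```

>>> play_rows:
  dp:
    - [0.7, 5, 0]
    - [0.7, 5, 0]
    - [0.7, 5, 0]
    - [0.7, 5, 0]
    - [0, 0, 0]
  yaw: [0, 0, 0, 0, 0]

```text
t: 11.55
ee_pos: [539.3, 135.7, 56.7]
orientation: [2.372, 2.06, 0.001]
ft_force: [0.2, 0.1, -2.0]
width: 12.9
grasp_force: 30.0
```

>>> play_rows:
  dp:
    - [0.7, 5, 0]
    - [0.7, 5, 0]
    - [0.7, 5, 0]
    - [0.7, 5, 0]
    - [0, 0, 0]
  yaw: [0, 0, 0, 0, 0]

```text
t: 11.97
ee_pos: [542.1, 155.7, 56.8]
orientation: [2.372, 2.06, 0.001]
ft_force: [-0.0, 0.8, -2.4]
width: 12.9
grasp_force: 30.0
```

>>> play_rows:
  dp:
    - [0.7, 5, 0]
    - [0.7, 5, 0]
    - [0.7, 5, 0]
    - [0.7, 5, 0]
    - [0.7, 5, 0]
    - [0, 0, 0]
    - [0, 0, 0]
  yaw: [0, 0, 0, 0, 0, 0, 0]

```text
t: 12.55
ee_pos: [545.3, 180.1, 56.6]
orientation: [2.372, 2.06, -0.0]
ft_force: [0.5, -0.4, -2.5]
width: 13.3
grasp_force: 30.0
```

>>> play_rows:
  dp:
    - [0, 0, 0]
    - [0, 0, 0]
    - [0, 0, 0]
    - [0, 0, 0]
    - [0, 0, 0]
    - [0, 0, 0]
    - [0, 0, 0]
    - [0, 0, 0]
  yaw: [0, 0, 0, 0, 0, 0, 0, 0]
  gripper: 0

```text
t: 13.22
ee_pos: [545.3, 179.7, 56.7]
orientation: [2.373, 2.059, 0.0]
ft_force: [-0.3, -0.1, 0.1]
width: 63.1
grasp_force: 0.0
```

>>> play_rows:
  dp:
    - [0, 0, 0]
    - [0, 0, 0]
    - [0, 0, 0]
    - [0, 0, 0]
    - [0, 0, 0]
    - [0, 0, 0]
    - [0, 0, 0]
    - [0, 0, 0]
  yaw: [0, 0, 0, 0, 0, 0, 0, 0]

```text
t: 13.88
ee_pos: [545.3, 179.7, 56.7]
orientation: [-2.372, -2.059, 0.0]
ft_force: [-0.2, 0.2, -0.9]
width: 87.8
grasp_force: 0.0
```

>>> play_rows:
  dp:
    - [-0.7, -5, 0]
    - [-1.3, -10, 0]
    - [-1.3, -10, 0]
    - [-1.3, -10, -2]
    - [-1.3, -10, -2]
    - [-1.3, -10, -2]
    - [-0.7, -5, 0]
    - [0, 0, 0]
  yaw: [0, 0, 0, 0, 0, 0, 0, 0]

```text
t: 14.55
ee_pos: [536.9, 118.3, 50.4]
orientation: [-2.374, -2.057, 0.001]
ft_force: [1.0, 0.2, -0.3]
width: 88.0
grasp_force: 0.0
```

```bash
python3 - <<'E'
from m import *
print(o['width'])
for t in ('collar','handle','mouth'):
    for l in models.landmark_of(p,t)[:1]: print(t,l['conf'],np.array(l['location']),atz(p,*l['location'],70))
save(p,'w6.png')
print([ (r,P[r,314].round(1).tolist()) for r in range(60,260,8)])
E
```

```text
[536.9 118.3  50.4] [-2.4 -2.1  0. ] [ 1.   0.2 -0.3] [ 0. -0. -0.]
87.9745594482229
collar 0.63 [314.9 204.6] [540.  144.5  70. ]
handle 0.82 [316.3 274.8] [535.1 104.5  70. ]
mouth 0.64 [317.5  55.2] [551.3 214.4  70. ]
[(60, [549.2, 211.0, 77.6]), (68, [548.8, 207.9, 77.3]), (76, [548.3, 204.6, 77.7]), (84, [547.8, 201.5, 77.0]), (92, [547.4, 198.2, 76.6]), (100, [546.9, 194.8, 76.5]), (108, [546.4, 191.4, 77.0]), (116, [545.9, 188.0, 75.2]), (124, [545.4, 184.5, 76.4]), (132, [544.9, 180.9, 76.0]), (140, [544.3, 177.3, 75.1]), (148, [543.8, 173.6, 75.3]), (156, [543.3, 169.9, 76.0]), (164, [542.7, 166.1, 75.3]), (172, [542.2, 162.2, 75.3]), (180, [541.6, 158.4, 75.6]), (188, [541.0, 154.1, 73.9]), (196, [540.4, 150.3, 74.9]), (204, [539.8, 146.1, 74.3]), (212, [539.4, 143.3, 78.9]), (220, [539.1, 141.2, 84.7]), (228, [537.9, 132.9, 73.0]), (236, [537.3, 128.8, 73.5]), (244, [536.6, 123.8, 72.4]), (252, [536.0, 119.9, 73.7])]
```

View pics/w6.png

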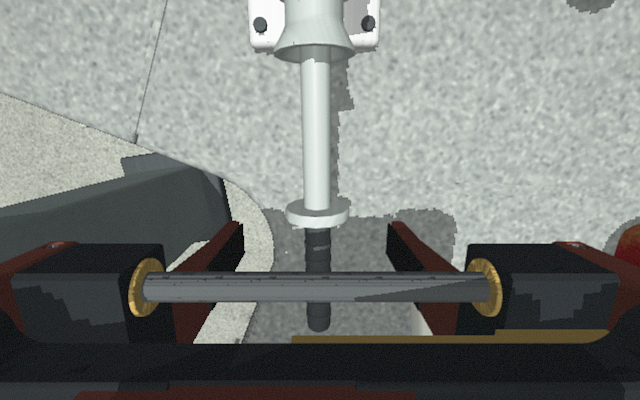

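>>> play_rows:
  dp:
    - [0, 0, -1.5]
    - [0, 0, 0]
    - [0, 0, 0]
    - [0, 0, 0]
    - [0, 0, 0]
    - [0, 0, 0]
    - [0, 0, 0]
    - [0, 0, 0]
  yaw: [0, 0, 0, 0, 0, 0, 0, 0]
  gripper: 1

```text
t: 15.42
ee_pos: [537.4, 119.7, 49.2]
orientation: [-2.372, -2.059, -0.0]
ft_force: [-0.3, -0.6, 0.9]
width: 38.1
grasp_force: 0.0
```

>>> play_rows:
  dp:
    - [0, 0, 0]
    - [0, 0, 0]
    - [0, 0, 0]
    - [0, 0, 0]
    - [0, 0, 0]
    - [0, 0, 0]
    - [0, 0, 0]
    - [0, 0, 0]
  yaw: [0, 0, 0, 0, 0, 0, 0, 0]

```text
t: 16.08
ee_pos: [537.4, 119.7, 49.2]
orientation: [-2.372, -2.059, 0.0]
ft_force: [0.0, -0.1, 0.2]
width: 13.2
grasp_force: 30.0
```

>>> play_rows:
  dp:
    - [0, 0, 1.5]
    - [0, 0, 1.5]
    - [0, 0, 1.5]
    - [0, 0, 1.5]
    - [0, 0, 1]
    - [0, 0, 0]
    - [0, 0, 0]
  yaw: [0, 0, 0, 0, 0, 0, 0]

```text
t: 16.67
ee_pos: [537.3, 119.7, 56.1]
orientation: [-2.372, -2.059, 0.0]
ft_force: [-0.4, -0.7, -2.5]
width: 13.4
grasp_force: 30.0
```

```bash
python3 - <<'E'
from m import *
g=axis(range(65,200),290,345,50,100,75)
E
```

```text
[537.3 119.7  56.1] [-2.4 -2.1  0. ] [-0.4 -0.7 -2.5] [-0.4  0.   0. ]
135 y 148.72611523609714 211.8973844057336 w 14.045379771366303 ztop [81.7 81.3 81.  81.9 81.7 81.7 81.7 80.7 80.9] x=0.1418*y+519.2 deg 81.92852065858594
```

>>> play_rows:
  dp:
    - [0, 0, 0.7]
    - [0.4, 3, 0]
    - [0.4, 3, 0]
    - [0.3, 2, 0]
    - [0, 0, 0]
  yaw: [0, 0, 0, 0, 0]

```text
t: 17.13
ee_pos: [538.7, 128.4, 56.9]
orientation: [2.372, 2.06, 0.001]
ft_force: [-0.3, 0.2, -3.4]
width: 13.2
grasp_force: 30.0
```

>>> play_rows:
  dp:
    - [0.2, 1.5, 0]
    - [0.2, 1.5, 0]
    - [0.2, 1.5, 0]
  yaw: [0, 0, 0]

```text
t: 17.38
ee_pos: [539.1, 132.3, 56.8]
orientation: [-2.372, -2.059, 0.0]
ft_force: [-0.4, -0.2, -3.2]
width: 13.2
grasp_force: 30.0
```

>>> play_rows:
  dp:
    - [0.2, 1.5, 0]
    - [0.2, 1.5, 0]
    - [0.2, 1.5, 0]
  yaw: [0, 0, 0]

```text
t: 17.63
ee_pos: [539.7, 136.9, 56.8]
orientation: [-2.372, -2.059, 0.0]
ft_force: [1.5, -0.1, -3.1]
width: 13.1
grasp_force: 30.0
```

>>> play_rows:
  dp:
    - [0.2, 1.5, 0]
    - [0.2, 1.5, 0]
    - [0.2, 1.5, 0]
  yaw: [0, 0, 0]

```text
t: 17.88
ee_pos: [540.3, 141.4, 56.9]
orientation: [-2.372, -2.059, 0.0]
ft_force: [-0.5, -0.6, -2.3]
width: 13.2
grasp_force: 30.0
```

>>> play_rows:
  dp:
    - [0.2, 1.5, 0]
    - [0.2, 1.5, 0]
    - [0.2, 1.5, 0]
  yaw: [0, 0, 0]

```text
t: 18.13
ee_pos: [540.9, 145.9, 56.9]
orientation: [-2.372, -2.059, 0.0]
ft_force: [-0.3, -0.1, -2.9]
width: 13.3
grasp_force: 30.0
```

>>> play_rows:
  dp:
    - [0.2, 1.5, 0]
    - [0.2, 1.5, 0]
    - [0.2, 1.5, 0]
  yaw: [0, 0, 0]

```text
t: 18.38
ee_pos: [540.9, 149.4, 56.6]
orientation: [2.372, 2.06, -0.003]
ft_force: [-0.8, -6.2, -1.8]
width: 13.1
grasp_force: 30.0
```

>>> play_rows:
  dp:
    - [0.2, 1.5, 0]
    - [0.2, 1.5, 0]
    - [0.2, 1.5, 0]
  yaw: [0, 0, 0]

```text
t: 18.63
ee_pos: [541.4, 153.8, 56.6]
orientation: [2.372, 2.06, -0.003]
ft_force: [-0.2, -7.0, -2.4]
width: 13.0
grasp_force: 30.0
```

>>> play_rows:
  dp:
    - [0.2, 1.5, 0]
    - [0.2, 1.5, 0]
    - [0.2, 1.5, 0]
    - [0.2, 1.5, 0]
  yaw: [0, 0, 0, 0]

```text
t: 18.97
ee_pos: [542.3, 159.8, 56.6]
orientation: [2.372, 2.059, -0.003]
ft_force: [-0.6, -6.5, -3.7]
width: 12.9
grasp_force: 30.0
```

>>> play_rows:
  dp:
    - [0.2, 1.5, 0]
    - [0.2, 1.5, 0]
    - [0.1, 1, 0]
    - [0.1, 1, 0]
  yaw: [0, 0, 0, 0]

```text
t: 19.3
ee_pos: [542.9, 164.8, 56.6]
orientation: [2.372, 2.059, -0.003]
ft_force: [-0.9, -7.4, -2.9]
width: 12.9
grasp_force: 30.0
```

```bash
python3 - <<'E'
from m import *
g=axis(range(80,190),290,345,50,100,75)
for t in ('collar','mouth'):
    for l in models.landmark_of(p,t)[:1]: print(t,l['conf'],np.array(l['location']),atz(p,*l['location'],75))
E
```

```text
[542.9 164.8  56.6] [ 2.4  2.1 -0. ] [-0.9 -7.4 -2.9] [-1.3  0.1 -0.1]
110 y 199.06748049942092 250.80221908832806 w 22.736130047088782 ztop [86.7 87.1 87.2 87.  87.6 90.7 81.5 81.3] x=0.1506*y+517.1 deg 81.43437516003743
collar 0.73 [314.6 207.9] [545.5 189.   75. ]
mouth 0.83 [321.1 157.7] [552.4 214.5  75. ]
```

>>> play_rows:
  dp:
    - [0.1, 0.7, 0]
    - [0.1, 0.7, 0]
    - [0.1, 0.7, 0]
  yaw: [0, 0, 0]

```text
t: 19.7
ee_pos: [543.1, 166.9, 56.5]
orientation: [2.372, 2.059, -0.003]
ft_force: [-0.3, -6.2, -2.7]
width: 13.2
grasp_force: 30.0
```

>>> play_rows:
  dp:
    - [0.1, 0.7, 0]
    - [0.1, 0.7, 0]
    - [0.1, 0.7, 0]
  yaw: [0, 0, 0]

```text
t: 19.95
ee_pos: [543.4, 168.9, 56.6]
orientation: [2.372, 2.059, -0.004]
ft_force: [-1.1, -6.8, -2.6]
width: 13.2
grasp_force: 30.0
```

>>> play_rows:
  dp:
    - [0.1, 0.5, 0]
    - [0, 0.5, 0]
    - [0.1, 0.5, 0]
  yaw: [0, 0, 0]

```text
t: 20.2
ee_pos: [543.6, 170.4, 56.6]
orientation: [2.372, 2.059, -0.004]
ft_force: [-1.3, -6.6, -2.1]
width: 13.4
grasp_force: 30.0
```

>>> play_rows:
  dp:
    - [0.1, 0.5, 0]
    - [0, 0.5, 0]
    - [0.1, 0.5, 0]
  yaw: [0, 0, 0]

```text
t: 20.45
ee_pos: [543.8, 171.9, 56.5]
orientation: [2.372, 2.06, -0.004]
ft_force: [-0.9, -7.0, -2.9]
width: 13.4
grasp_force: 30.0
```

>>> play_rows:
  dp:
    - [0.1, 0.5, 0]
    - [0, 0.5, 0]
    - [0.1, 0.5, 0]
  yaw: [0, 0, 0]

```text
t: 20.7
ee_pos: [544.0, 173.4, 56.5]
orientation: [2.372, 2.059, -0.004]
ft_force: [-0.4, -5.9, -3.4]
width: 13.3
grasp_force: 30.0
```

>>> play_rows:
  dp:
    - [0.1, 0.5, 0]
    - [0, 0.5, 0]
    - [0.1, 0.5, 0]
  yaw: [0, 0, 0]

```text
t: 20.95
ee_pos: [544.0, 174.6, 56.5]
orientation: [2.372, 2.06, -0.005]
ft_force: [-1.0, -9.5, -3.5]
width: 13.1
grasp_force: 30.0
```

>>> play_rows:
  dp:
    - [0.1, 0.4, 0]
    - [0, 0, 0]
  yaw: [0, 0]

```text
t: 21.12
ee_pos: [543.8, 174.6, 56.3]
orientation: [2.372, 2.06, -0.006]
ft_force: [-1.9, -10.4, -2.2]
width: 13.4
grasp_force: 30.0
```

>>> play_rows:
  dp:
    - [0.1, 0.4, 0]
    - [0, 0.3, 0]
    - [0, 0, 0]
    - [0, 0, 0]
  yaw: [0, 0, 0, 0]

```text
t: 21.45
ee_pos: [543.5, 174.7, 56.1]
orientation: [2.372, 2.06, -0.008]
ft_force: [-1.5, -12.5, -2.5]
width: 12.9
grasp_force: 30.0
```

>>> play_rows:
  dp:
    - [0.3, 0.5, 0.3]
    - [0.1, 0.5, 0]
    - [0, 0, 0]
    - [0, 0, 0]
  yaw: [0, 0, 0, 0]

```text
t: 21.78
ee_pos: [543.3, 174.9, 56.2]
orientation: [2.372, 2.06, -0.011]
ft_force: [-2.4, -16.9, -1.7]
width: 13.2
grasp_force: 30.0
```

>>> play_rows:
  dp:
    - [0, 0, 0]
    - [0, 0, 0]
    - [0, 0, 0]
  yaw: [0, 0, 0]

```text
t: 22.03
ee_pos: [543.3, 174.9, 56.2]
orientation: [2.372, 2.06, -0.011]
ft_force: [-1.9, -16.5, -3.2]
width: 13.1
grasp_force: 30.0
```

>>> play_rows:
  dp:
    - [-0.1, -1, 0]
    - [-0.1, -0.8, 0]
    - [0, 0, 0]
  yaw: [0, 0, 0]

```text
t: 22.28
ee_pos: [544.3, 174.6, 56.7]
orientation: [2.373, 2.059, -0.005]
ft_force: [-1.7, -9.1, -2.0]
width: 13.3
grasp_force: 30.0
```

Stop felt (16.5 N held, no travel). Now unload slightly more and release.

>>> play_rows:
  dp:
    - [-0.1, -1, 0]
    - [0, 0, 0]
    - [0, 0, 0]
  yaw: [0, 0, 0]

```text
t: 22.53
ee_pos: [544.7, 174.5, 56.9]
orientation: [2.372, 2.059, -0.003]
ft_force: [-1.1, -5.3, -2.6]
width: 12.9
grasp_force: 30.0
```

>>> play_rows:
  dp:
    - [0, 0, 0]
    - [0, 0, 0]
    - [0, 0, 0]
    - [0, 0, 0]
    - [0, 0, 0]
    - [0, 0, 0]
    - [0, 0, 0]
    - [0, 0, 0]
  yaw: [0, 0, 0, 0, 0, 0, 0, 0]
  gripper: 0

```text
t: 23.2
ee_pos: [545.2, 175.3, 57.2]
orientation: [-2.372, -2.059, -0.0]
ft_force: [0.8, 0.3, -0.2]
width: 63.1
grasp_force: 0.0
```

>>> play_rows:
  dp:
    - [0, 0, 0]
    - [0, 0, 0]
    - [0, 0, 0]
    - [0, 0, 0]
    - [0, 0, 0]
    - [0, 0, 0]
    - [0, 0, 0]
    - [0, 0, 0]
  yaw: [0, 0, 0, 0, 0, 0, 0, 0]

```text
t: 23.87
ee_pos: [545.2, 175.2, 57.2]
orientation: [-2.372, -2.059, 0.0]
ft_force: [-0.6, -0.3, 0.8]
width: 87.9
grasp_force: 0.0
```

>>> play_rows:
  dp:
    - [0, 0, 5]
    - [0, 0, 15]
    - [0, 0, 20]
    - [0, 0, 25]
    - [0, 0, 25]
    - [0, 0, 20]
    - [0, 0, 0]
    - [0, 0, 0]
  yaw: [0, 0, 0, 0, 0, 0, 0, 0]

```text
t: 24.53
ee_pos: [545.9, 175.4, 168.5]
orientation: [2.372, 2.059, 0.004]
ft_force: [-0.6, -0.3, -0.8]
width: 88.1
grasp_force: 0.0
```

```bash
python3 - <<'E'
from m import *
for t in ('collar','mouth','handle'):
    for l in models.landmark_of(p,t)[:1]: print(t,l['conf'],np.array(l['location']),atz(p,*l['location'],75))
save(p,'w7.png')
E
```

```text
[545.9 175.4 168.5] [2.4 2.1 0. ] [-0.6 -0.3 -0.8] [-0.  -0.1 -0. ]
collar 0.63 [311.8 176.7] [545.8 197.2  75. ]
mouth 0.87 [316.2 158.5] [552.1 213.   75. ]
handle 0.56 [313.8 219.9] [541.8 155.9  75. ]
```

View pics/w7.png

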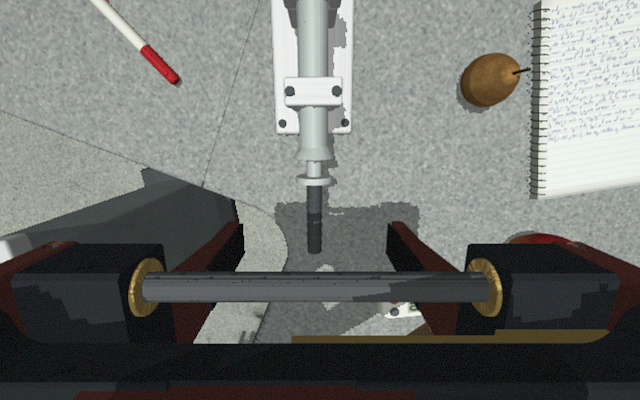

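The rod stays in the tube: the mouth is at (316,158) and the collar at (312,177), about 16 mm short of it. That is inside the 2–32 mm expected at home.

```bash
python3 -c "
from workcell import ticket
print(ticket.close_job())"
```

```text
the job is handed in; nothing more can be done
None
```

The job is handed in: I pushed the piston onto its end stop, held about 16.5 N there with no further travel, then let go, leaving the rod in the tube with its collar about 16 mm short of the mouth.

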